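Load the steaming pan with pudding moulds, lid it and slide it onto the hob

ROBOT

A 6-joint arm with a two-finger parallel gripper is mounted at the origin on the work surface. World frame = base frame: x ahead of the robot, y to its left, z up, the work surface at z = 0. Lengths are in m, angles in rad, forces in N, time in s.
With the tool pointing down it reaches from about 0.35 to 0.775 m from the base axis. Payload 5.5 kg.
Tool frame: the origin (TCP) lies at the very end of the fingers, on their centre line; the grasp point (between the pads) lies 19 mm behind it; z points along the fingers, y is the line along which they close (so a half turn about z gives the same grasp; the last joint's range is limited). The gripper opens to 85 mm and grips with 20 to 120 N. Pads are 22 mm wide; open, the fingers measure 114 mm over their backs; the gripper's body (76 mm by 85 mm) begins 54 mm behind the grasp point. The pads swing forward as they close: fully open they stand 13 mm farther back than shut.
Start: joints at [1.068, 0.313, 0.046, 1.304, 0, 1.431], TCP at [0.204, 0.538, 0.231] pointing down, gripper open.
Joint ranges: [-2.76, 2.76], [-0.86, 1.69], [-1.03, 1.26], [-2.2, 2.34], [-1.47, 1.5], [-3.14, 3.14]. Speed limits (rad/s): [2.57, 2.57, 3.14, 3.14, 3.14, 3.14].

INTERFACE

Orientations are given as a unit quaternion [w, x, y, z].
In Python, from workcell import env gives the robot as it stands. The module is installed in compiled form; this text tells all that it offers.
- The arm moves only by the tool jog_arm, never from a script. Its argument "rows" is a list of rows, each a list of 6 numbers: the shift along the world's x, y, z in units of 40 mm (1.0 is 40 mm), then the turn, a rotation vector about the world's x, y, z in units of 6 degrees (1.0 is 6 degrees). In form: [[x, y, z, wx, wy, wz], ...]. A call has 1 to 12 rows; each row is the pose to reach, as a shift and turn from the pose commanded when the call began; what a row does not reach only later rows make up. A row lasts 1/12 s, in which the tool goes at most 41.7 mm and 7.16 degrees, less where a joint would pass 70% of its speed; a pose out of reach is approached as far as the arm can. A call with a gripper value outside its range is refused whole. "jaw" is the gripper command: -1 is fully open, 1 is shut, values between are in proportion, set as the call begins (left out, the last holds). The fingers move at their own pace and stop on an object; "force" is the grip in N (left out, the last holds). Time passes only in rows, so rows that repeat a pose let the fingers close. It gives the time, the measured TCP pose, the force, the opening and the grip force at its end, in the units of the state.
- env.get_state(): the state, without advancing time (a new reading comes with each control period).
- env.read_camera(name): name is "side" or "top"; returns a dict with "pixels" (400x640x3 uint8, red, green, blue), "mtx" (3x3 intrinsics, pixels), "cam_to_world" (4x4, takes a point from camera to world coordinates). Camera axes: x right, y up, looking along -z (the intrinsics and any distortion apply to the point x, -y, -z); pixel columns grow to the right and rows downward; lengths in m; the calibration is good to about 2 mm. A picture is of the moment at which its call begins. There is no depth.
- env.hand_in(): hands the job in; it is judged then, once.
The state is a dict: "clock": time; "joint_pos": joint angles; "qvel": joint speeds; "tau": joint torques, N m; "tcp_pos": TCP position; "orientation": TCP orientation; "wrist_force": force on the tool from outside, world axes, zero at the start; "ft_torque": the same for the moment, N m; "finger_gap": finger opening in m; "grip_force": force on a finger pad.
Only numpy, scipy, OpenCV 4.12 (cv2) and the standard library are available. Lean on these libraries where they do the work, as an engineer would, in place of code of your own. Each camera call takes 0.05 s, during which the arm holds its last target. There are 200 camera calls.

TASK

Stand every pudding mould upright on the floor of the steaming pan (seven fit only as one in the middle with six close round it), then put the pan's lid on so that it sits down evenly all round. Then, by one of its stub handles, slide the full pan up over the raised edge of the glass hob - without ramming the edge, tipping the pan or lifting it clear off - and leave it standing flat, centred on the cooking ring. Leave the pressure cooker, bowl, spoon and lunch tray where they are.

Things in the scene. Friction and masses are not known exactly. Their poses are not given: they have to be found in the camera images.
- pan_c (a point): round steel steaming pan, open at the top, standing on the steel table: outside diameter 181, inside diameter 175, height 78, floor 4 thick, bottom edge rounded off by 3. About 0.42 kg empty, 0.8 to 1.1 kg full. This point is on its axis, 39 above its underside; z is its axis, and the y axis points to ear handle a. Seven moulds just fit inside: one in the middle and six round it, about 58 from the axis (4 or so to spare between neighbours)
- pan_ear_a (a point): grip point of one of the pan's two opposite black stub handles, sticking out level from the wall along the pan's +y: a bar 22 wide, 14 high, reaching from 90 to 140 from the pan's axis. The point is in the middle of the bar's section, 118 from the pan's axis and 55 above the pan's underside
- pan_ear_b (a point): the same on the opposite stub handle, along the pan's -y
- lid_c (a point): the pan's loose steel lid, lying knob up on the hob at the start: 188 flange, under it an inset plug 169 across (bevelled to 160) and 6 deep that drops inside the pan's rim; total height 44. Knob on top: 26 diameter head, 12 high (the top 12 of the lid), on a 16 stem 14 high. The point is on its axis, 22 above the underside of the plug, 22 below the knob's top; when the lid is seated the point is 94 above the pan's underside. About 0.13 kg
- pan: the same pan with its handles; origin on its axis at the underside
- hob: the glass hob, a slab fixed to the table, 290 along its x and 300 along its y, its top standing 6 to 8 above the table all round, with square edges a pan catches on unless its leading side is raised a little; origin 8 below the middle of its top
- hob_zone (a point): centre of the white-printed cooking ring (180 diameter) in the middle of the black glass hob's top. The point is on the glass, z up
- cooker: tall aluminium pressure cooker, 220 diameter, 240 high, long black handle, standing on the table to the right; bystander
- bowl: glass bowl, 170 diameter, 75 high, beyond the work; bystander; origin under its centre
- spoon: steel serving spoon, 280 long, lying beyond the work; bystander
- tray: red plastic lunch tray with compartments, 300 x 220 x 22, to the left; bystander; origin under its centre
- mould1_c (a point): one of the five to seven round lidded aluminium pudding moulds, all alike, standing upright on the steel table to the left of the pan (absent ones give None): tapered, 44 across at the foot, 54 at the lid rim 35 to 38 up, lid top 40 up, on it a knob: stem 14 diameter and 14 high, then a black head 22 diameter and 10 high, total height 64. About 0.055 kg; its lid is fixed. The point is on its axis, 32 above the foot, 27 below the middle of the knob's head; z is its axis
- mould2_c (a point): one of the five to seven round lidded aluminium pudding moulds, all alike, standing upright on the steel table to the left of the pan (absent ones give None): tapered, 44 across at the foot, 54 at the lid rim 35 to 38 up, lid top 40 up, on it a knob: stem 14 diameter and 14 high, then a black head 22 diameter and 10 high, total height 64. About 0.055 kg; its lid is fixed. The point is on its axis, 32 above the foot, 27 below the middle of the knob's head; z is its axis
- mould3_c (a point): one of the five to seven round lidded aluminium pudding moulds, all alike, standing upright on the steel table to the left of the pan (absent ones give None): tapered, 44 across at the foot, 54 at the lid rim 35 to 38 up, lid top 40 up, on it a knob: stem 14 diameter and 14 high, then a black head 22 diameter and 10 high, total height 64. About 0.055 kg; its lid is fixed. The point is on its axis, 32 above the foot, 27 below the middle of the knob's head; z is its axis
- mould4_c (a point): one of the five to seven round lidded aluminium pudding moulds, all alike, standing upright on the steel table to the left of the pan (absent ones give None): tapered, 44 across at the foot, 54 at the lid rim 35 to 38 up, lid top 40 up, on it a knob: stem 14 diameter and 14 high, then a black head 22 diameter and 10 high, total height 64. About 0.055 kg; its lid is fixed. The point is on its axis, 32 above the foot, 27 below the middle of the knob's head; z is its axis
- mould5_c (a point): one of the five to seven round lidded aluminium pudding moulds, all alike, standing upright on the steel table to the left of the pan (absent ones give None): tapered, 44 across at the foot, 54 at the lid rim 35 to 38 up, lid top 40 up, on it a knob: stem 14 diameter and 14 high, then a black head 22 diameter and 10 high, total height 64. About 0.055 kg; its lid is fixed. The point is on its axis, 32 above the foot, 27 below the middle of the knob's head; z is its axis
- mould6_c (a point): one of the five to seven round lidded aluminium pudding moulds, all alike, standing upright on the steel table to the left of the pan (absent ones give None): tapered, 44 across at the foot, 54 at the lid rim 35 to 38 up, lid top 40 up, on it a knob: stem 14 diameter and 14 high, then a black head 22 diameter and 10 high, total height 64. About 0.055 kg; its lid is fixed. The point is on its axis, 32 above the foot, 27 below the middle of the knob's head; z is its axis
- mould7_c (a point): one of the five to seven round lidded aluminium pudding moulds, all alike, standing upright on the steel table to the left of the pan (absent ones give None): tapered, 44 across at the foot, 54 at the lid rim 35 to 38 up, lid top 40 up, on it a knob: stem 14 diameter and 14 high, then a black head 22 diameter and 10 high, total height 64. About 0.055 kg; its lid is fixed. The point is on its axis, 32 above the foot, 27 below the middle of the knob's head; z is its axis

How it is judged:
By the outcome, as a careful person would: the job done as asked, in the order asked, and still so for the second after the job is handed in, with the robot touching nothing.
Of mould1, mould2, mould3, mould4, mould5, mould6, mould7 only 5 to 7 are there at a start; the rules pass over those that are not, and their reading is None.
At some moment in a run one of mould1, mould2, mould3, mould4, mould5, mould6, mould7, lid may be knocked a few centimetres aside while the robot is not near it.
Once in a run the grip may slacken for a moment while it holds something.
It also fails if it takes over 210 s, if anything falls off the work surface, if the arm or the gripper's body presses on something with over 40 N, if the wrist force passes 120 N, or if a joint passes its speed limit or range.

## Working session

There is one attempt and no reset: what is moved stays moved. The work goes in short steps, Python scripts to look and compute and a tool call to move; the robot and the scene stay as the last step left them, time stands still between calls to the robot, and variables do not carry over. Pictures are saved under pics/ and viewed, at most 18 in all, crops included, and the job is handed in when it is done.

Besides the shell and the picture viewer there is one more tool, called after "Emit:" by a JSON object that holds its "op" and its "data". jog_arm: Moves the arm, as the interface text tells. Its arguments: {"type":"object","properties":{"rows":{"type":"array","items":{"type":"array","items":{"type":"number"}}},"jaw":{"type":"number"},"force":{"type":"number"}},"required":["rows"]}

```bash
mkdir -p pics; cat > h.py <<'E'
import numpy as np, cv2
from workcell import env
def shot(n,f):
    c=env.read_camera(n); cv2.imwrite(f,c["pixels"][:,:,::-1]); return c
def ray(c,u,v,z):
    K=c["mtx"];T=c["cam_to_world"]
    d=T[:3,:3]@np.array([(u-K[0,2])/K[0,0],-(v-K[1,2])/K[1,1],-1.]);o=T[:3,3]
    return o+d*(z-o[2])/d[2]
def proj(c,p):
    K=c["mtx"];T=c["cam_to_world"]
    q=T[:3,:3].T@(np.asarray(p,float)-T[:3,3]);return K[0,0]*q[0]/-q[2]+K[0,2],K[1,2]+K[1,1]*q[1]/q[2]
E
python3 - <<'E'
from h import *
for n in("top","side"):
    c=shot(n,f"pics/{n}0.png");print(c["mtx"],c["cam_to_world"].round(3),[k for k in c])
    np.set_printoptions(suppress=True)
s=env.get_state()
for k in s:print(k,s[k])
E
```

```text
[[388.26630925   0.         318.08649314]
 [  0.         388.26630925 201.81442793]
 [  0.           0.           1.        ]] [[-0.027  0.987 -0.157  0.41 ]
 [-1.    -0.029 -0.009  0.019]
 [-0.014  0.156  0.988  1.438]
 [ 0.     0.     0.     1.   ]] ['pixels', 'mtx', 'cam_to_world']
[[446.42764447   0.         320.32330032]
 [  0.         446.42764447 197.89018024]
 [  0.           0.           1.        ]] [[-0.852  0.3   -0.43  -0.18 ]
 [-0.524 -0.503  0.688  1.267]
 [-0.01   0.811  0.585  1.101]
 [ 0.     0.     0.     1.   ]] ['pixels', 'mtx', 'cam_to_world']
clock 0.1
joint_pos [ 1.06840074  0.3139206   0.04512661  1.30359127 -0.0000035   1.43120449]
qvel [ 0.00033344 -0.00175395  0.00176829  0.00021253 -0.00120974  0.00071942]
tau [  0.00150962 -48.17257404  29.92433667   0.01271675  -0.00017965
  -0.00001351]
tcp_pos [0.20385994 0.5371838  0.23051462]
orientation [-0.000249    0.18040857  0.98359144 -0.00075444]
wrist_force [ 0.35564897 -0.72273352 -0.93054176]
ft_torque [-0.00434585  0.00397955  0.0040789 ]
grip_force 0.0
finger_gap 0.085499568265497
```

View pics/top0.png

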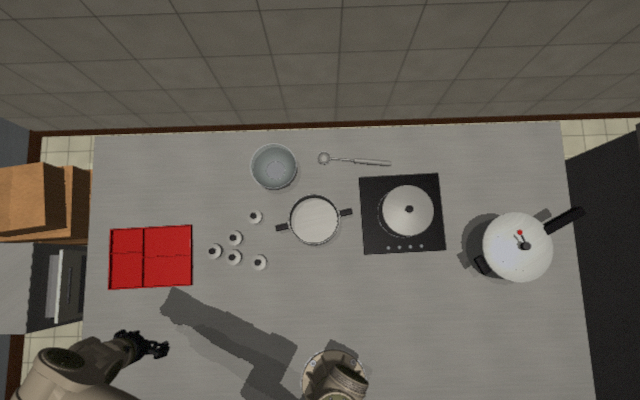

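View pics/side0.png

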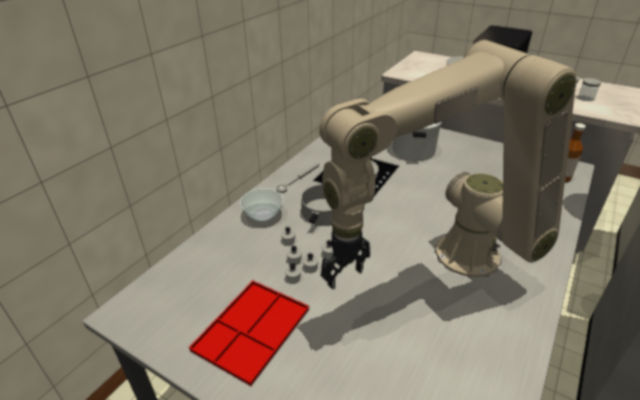

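The top view shows five moulds, with knobs near (255,217), (235,238), (215,251), (234,257) and (260,262). The pan is at (315,220) with ears at (281,227) and (347,212), and the lid is at (409,209) on the hob. The side view is largely blocked by the arm.

```bash
cat >> h.py <<'E'
def knobs(c,x0,x1,y0,y1,z=.064,t=70,amax=60):
    g=cv2.cvtColor(c["pixels"],cv2.COLOR_RGB2GRAY).astype(np.float32)[y0:y1,x0:x1]
    n,l,st,ce=cv2.connectedComponentsWithStats((g<t).astype(np.uint8))
    out=[]
    for i in range(1,n):
        if not 4<=st[i,4]<=amax: continue
        m=cv2.dilate((l==i).astype(np.uint8),np.ones((3,3)))>0
        w=np.where(m,np.clip(110-g,0,None),0);yy,xx=np.mgrid[y0:y1,x0:x1]
        u,v=(w*xx).sum()/w.sum(),(w*yy).sum()/w.sum()
        out.append((round(u,1),round(v,1),st[i,4],*ray(c,u,v,z)[:2].round(4)))
    return out
E
python3 - <<'E'
from h import *
c=env.read_camera("top")
for k in knobs(c,200,280,205,285):print("mould",k)
for k in knobs(c,268,360,200,240,.055,70,200):print("ear",k)
for k in knobs(c,380,436,185,235,.052):print("lidknob",k)
im=c["pixels"][130:280,195:455,::-1];cv2.imwrite("pics/crop1.png",cv2.resize(im,None,fx=3,fy=3,interpolation=cv2.INTER_CUBIC))
E
```

```text
mould (np.float64(252.7), np.float64(215.3), np.int32(23), np.float64(0.5862), np.float64(0.2669))
mould (np.float64(277.5), np.float64(227.5), np.int32(23), np.float64(0.5402), np.float64(0.1789))
mould (np.float64(232.3), np.float64(237.2), np.int32(27), np.float64(0.5101), np.float64(0.3393))
mould (np.float64(242.0), np.float64(237.4), np.int32(4), np.float64(0.5085), np.float64(0.3049))
mould (np.float64(221.0), np.float64(249.1), np.int32(11), np.float64(0.4695), np.float64(0.3791))
mould (np.float64(211.5), np.float64(250.7), np.int32(28), np.float64(0.4647), np.float64(0.4125))
mould (np.float64(240.9), np.float64(255.1), np.int32(6), np.float64(0.4465), np.float64(0.3089))
mould (np.float64(231.4), np.float64(256.8), np.int32(25), np.float64(0.4416), np.float64(0.3421))
mould (np.float64(257.2), np.float64(261.9), np.int32(25), np.float64(0.4211), np.float64(0.2515))
ear (np.float64(294.2), np.float64(208.7), np.int32(49), np.float64(0.607), np.float64(0.1191))
ear (np.float64(330.9), np.float64(203.5), np.int32(17), np.float64(0.6218), np.float64(-0.0134))
ear (np.float64(345.6), np.float64(211.9), np.int32(69), np.float64(0.5898), np.float64(-0.0654))
ear (np.float64(281.5), np.float64(226.7), np.int32(69), np.float64(0.5432), np.float64(0.1656))
lidknob (np.float64(408.9), np.float64(208.5), np.int32(38), np.float64(0.5959), np.float64(-0.2931))
```

View pics/crop1.png

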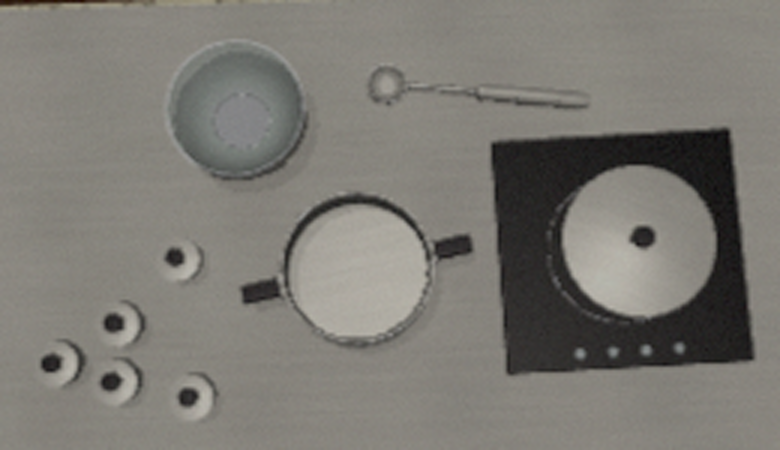

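The crop confirms five moulds, an empty pan and the lid lying on the hob. I'll start with the far-left mould, hovering above it first.

Emit:
{"op": "jog_arm", "data": {"rows": [[1,-0.48,-0.5,0,0,0],[1.9,-0.9,-1,0,0,0],[2.8,-1.35,-1.5,0,0,0],[3.7,-1.8,-2,0,0,0],[4.6,-2.2,-2.3,0,0,0],[5.5,-2.6,-2.5,0,0,0],[6.2,-2.95,-2.6,0,0,0],[6.52,-3.12,-2.8,0,0,0],[6.52,-3.12,-3,0,0,0],[6.52,-3.12,-3,0,0,0]], "jaw": -0.2}}

```text
clock: 0.98
tcp_pos: [0.4646, 0.4111, 0.1088]
orientation: [-0.002, 0.182, 0.983, -0.001]
wrist_force: [-0.9, 0.2, -0.9]
finger_gap: 0.0507
grip_force: 0.0
```

```bash
python3 - <<'E'
from h import *
c=env.read_camera("top")
for k in knobs(c,200,280,205,285):print([float(x) for x in k])
p=[ray(c,u,v,.007) for u,v in((359,177.3),(437.7,172.7),(445.7,249.3),(364.3,254.7))]
print(np.round(p,4),np.mean(p,0).round(4))
print("cooker",ray(c,517,247,.22),ray(c,484,247,.12))
s=env.get_state();print(s["tcp_pos"],s["orientation"],s["finger_gap"])
E
```

```text
[252.7, 215.3, 24.0, 0.5863, 0.2668]
[277.5, 227.5, 23.0, 0.5401, 0.1789]
[232.2, 237.3, 27.0, 0.5098, 0.3397]
[242.0, 237.4, 4.0, 0.5087, 0.3049]
[257.1, 262.0, 25.0, 0.421, 0.2517]
[[ 0.7259 -0.1237  0.007 ]
 [ 0.7345 -0.4198  0.007 ]
 [ 0.4482 -0.4272  0.007 ]
 [ 0.4369 -0.1303  0.007 ]] [ 0.5864 -0.2752  0.007 ]
cooker [ 0.44343604 -0.58097669  0.22      ] [ 0.44925316 -0.52039616  0.12      ]
[0.463764   0.41198084 0.10980607] [-0.00142241  0.18079383  0.98351943 -0.00104564] 0.05105718581497351
```

Emit:
{"op": "jog_arm", "data": {"rows": [[0,0,-0.8,0,0,0],[0,0,-1.4,0,0,0],[0,0,-1.6,0,0,0],[0,0,-1.62,0,0,0]]}}

```text
clock: 1.37
tcp_pos: [0.4619, 0.4126, 0.0447]
orientation: [-0.002, 0.179, 0.984, -0.002]
wrist_force: [-0.4, 1.1, 0.6]
finger_gap: 0.0513
grip_force: 0.0
```

Emit:
{"op": "jog_arm", "data": {"rows": [[0,0,0,0,0,0],[0,0,0,0,0,0],[0,0,0,0,0,0],[0,0,0,0,0,0],[0,0,0,0,0,0],[0,0,0.5,0,0,0],[0,0,1.3,0,0,0],[0,0,2.2,0,0,0],[0,0,2.7,0,0,0],[0,0,2.8,0,0,0]], "jaw": 1, "force": 40}}

```text
clock: 2.2
tcp_pos: [0.4671, 0.4141, 0.1638]
orientation: [0.003, 0.181, 0.984, 0.003]
wrist_force: [1.6, 0.3, -0.1]
finger_gap: 0.0201
grip_force: 39.3
```

Emit:
{"op": "jog_arm", "data": {"rows": [[0.2,-0.5,0,0,0,0],[0.5,-1.3,0,0,0,0],[0.9,-2.25,0,0,0,0],[1.28,-3.2,0,0,0,0],[1.65,-4.15,0,0,0,0],[2.03,-5.1,0,0,0,0],[2.4,-6.05,0,0,0,0],[2.78,-7,0,0,0,0],[3.15,-7.95,0,0,0,0],[3.45,-8.75,0,0,0,0],[3.66,-9.3,0,0,0,0],[3.76,-9.52,0,0,0,0]]}}

```text
clock: 3.2
tcp_pos: [0.6158, 0.0281, 0.1571]
orientation: [-0.001, 0.183, 0.983, -0.001]
wrist_force: [0.2, 0.6, -0.7]
finger_gap: 0.0198
grip_force: 39.3
```

Emit:
{"op": "jog_arm", "data": {"rows": [[0,0,-0.3,0,0,0],[0,0,-0.9,0,0,0],[0,0,-1.6,0,0,0],[0,0,-2.2,0,0,0],[0,0,-2.45,0,0,0],[0,0,-2.6,0,0,0],[0,0,-2.6,0,0,0]]}}

```text
clock: 3.78
tcp_pos: [0.6148, 0.0326, 0.0539]
orientation: [-0.001, 0.18, 0.984, 0.0]
wrist_force: [-0.9, 0.6, -0.6]
finger_gap: 0.0199
grip_force: 39.3
```

```bash
python3 - <<'E'
from h import *
s=env.get_state();print(s["tcp_pos"],s["orientation"],s["finger_gap"],s["wrist_force"])
c=env.read_camera("top")
im=c["pixels"][130:280,195:455,::-1];cv2.imwrite("pics/crop2.png",cv2.resize(im,None,fx=3,fy=3,interpolation=cv2.INTER_CUBIC))
E
```

```text
[0.61478014 0.03259519 0.05390597] [-6.53547312e-04  1.80088249e-01  9.83650235e-01  9.90571651e-05] 0.019860944534451877 [-0.88054114  0.62134786 -0.55032654]
```

View pics/crop2.png

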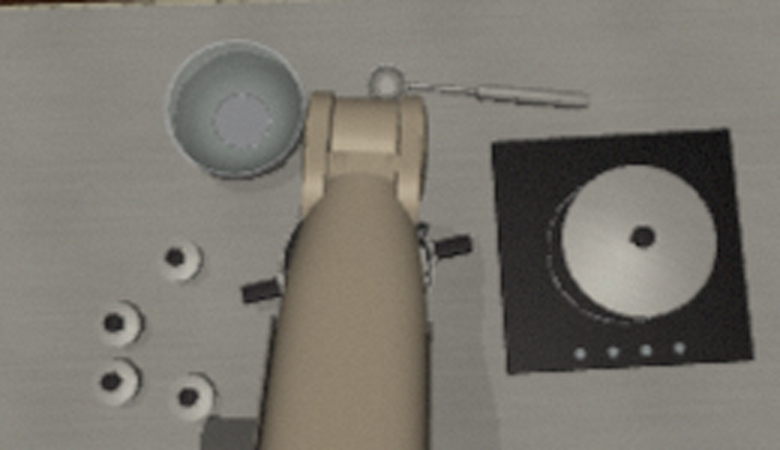

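The arm blocks the top view of the pan. The other four moulds and the lid haven't moved. Next I lower the last few mm and release.

Emit:
{"op": "jog_arm", "data": {"rows": [[0,0,-0.08,0,0,0],[0,0,-0.11,0,0,0],[0,0,-0.11,0,0,0]]}}

```text
clock: 4.08
tcp_pos: [0.6172, 0.0322, 0.0524]
orientation: [0.002, 0.18, 0.984, 0.0]
wrist_force: [-1.1, 1.6, 6.0]
finger_gap: 0.0199
grip_force: 39.8
```

Emit:
{"op": "jog_arm", "data": {"rows": [[0,0,0,0,0,0],[0,0,0,0,0,0],[0,0,0,0,0,0],[0,0,0.5,0,0,0],[0,0,1.4,0,0,0],[0,0,2,0,0,0],[-0.4,0.8,2.2,0,0,0],[-0.8,1.6,2.2,0,0,0],[-1.3,2.4,2.2,0,0,0],[-1.9,3.2,2.2,0,0,0],[-2.4,4,2.2,0,0,0],[-2.8,4.8,2.2,0,0,0]], "jaw": 0.25}}

```text
clock: 5.08
tcp_pos: [0.5013, 0.2251, 0.1382]
orientation: [-0.0, 0.181, 0.984, -0.0]
wrist_force: [-0.5, 0.4, 0.1]
finger_gap: 0.0321
grip_force: 0.0
```

```bash
cat >> h.py <<'E'
def look(f=None):
    s=env.get_state();c=env.read_camera("top")
    print(s["clock"],s["tcp_pos"].round(4),s["orientation"].round(3),round(s["finger_gap"],4))
    for k in knobs(c,200,280,205,285):
        if k[2]>12:print("m",[float(x) for x in k])
    for k in knobs(c,280,345,190,250,.067,80):print(" in pan",[float(x) for x in k])
    for k in knobs(c,268,360,200,240,.058,70,200):
        if k[2]>50:print("ear",[float(x) for x in k])
    for k in knobs(c,380,436,185,235,.052):print("lid",[float(x) for x in k])
    if f:
        im=c["pixels"][130:280,195:455,::-1];cv2.imwrite(f,cv2.resize(im,None,fx=3,fy=3,interpolation=cv2.INTER_CUBIC))
E
python3 -c "from h import *
look('pics/crop3.png')"
```

```text
5.0833 [0.5013 0.2251 0.1382] [-0.     0.181  0.984 -0.   ] 0.0321
m [276.6, 227.7, 32.0, 0.5395, 0.1819]
 in pan [317.9, 205.3, 24.0, 0.6149, 0.0331]
 in pan [337.0, 213.4, 6.0, 0.5839, -0.0338]
 in pan [342.1, 212.6, 29.0, 0.5863, -0.052]
 in pan [283.5, 226.4, 50.0, 0.543, 0.1573]
 in pan [281.5, 243.4, 44.0, 0.4832, 0.1651]
ear [345.6, 211.9, 69.0, 0.5895, -0.0651]
ear [280.4, 227.0, 78.0, 0.5422, 0.1692]
lid [408.9, 208.5, 38.0, 0.5959, -0.2932]
```

View pics/crop3.png

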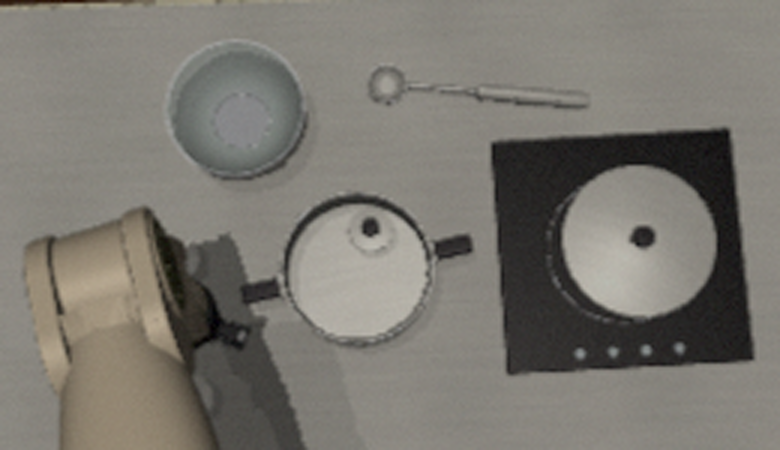

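The first mould stands at about (371,228) in the crop, which is within 2 mm of its target. Next is the mould at (0.586,0.267).

Emit:
{"op": "jog_arm", "data": {"rows": [[0.6,0.3,0,0,0,0],[1.4,0.7,0,0,0,0],[1.9,1,0,0,0,0],[2.08,1.08,-0.5,0,0,0],[2.08,1.08,-1.4,0,0,0],[2.08,1.08,-2.1,0,0,0],[2.08,1.08,-2.26,0,0,0],[2.08,1.08,-2.28,0,0,0]], "jaw": -0.2}}

```text
clock: 5.8
tcp_pos: [0.5843, 0.2663, 0.0442]
orientation: [-0.003, 0.18, 0.984, -0.001]
wrist_force: [-0.6, 0.4, 1.2]
finger_gap: 0.0513
grip_force: 0.0
```

Emit:
{"op": "jog_arm", "data": {"rows": [[0,0,0,0,0,0],[0,0,0,0,0,0],[0,0,0,0,0,0],[0,0,0,0,0,0],[0,0,0,0,0,0],[0,0,0.5,0,0,0],[0,0,1.3,0,0,0],[0,0,2.2,0,0,0],[0,0,2.7,0,0,0],[0,0,2.8,0,0,0]], "jaw": 1}}

```text
clock: 6.63
tcp_pos: [0.589, 0.268, 0.1647]
orientation: [0.004, 0.18, 0.984, 0.002]
wrist_force: [1.4, 0.9, -0.6]
finger_gap: 0.0199
grip_force: 39.3
```

Emit:
{"op": "jog_arm", "data": {"rows": [[0.03,-0.4,0,0,0,0.5],[0.08,-1.1,0,0,0,1.5],[0.14,-2,0,0,0,2.6],[0.2,-2.9,0,0,0,3.7],[0.27,-3.7,0,0,0,4.8],[0.32,-4.2,0,0,0,5.7],[0.32,-4.4,0,0,0,6],[0.32,-4.4,-0.3,0,0,6],[0.32,-4.4,-0.9,0,0,6],[0.32,-4.4,-1.6,0,0,6],[0.32,-4.4,-2.2,0,0,6],[0.32,-4.4,-2.45,0,0,6]]}}

```text
clock: 7.63
tcp_pos: [0.5961, 0.091, 0.0566]
orientation: [-0.003, -0.132, 0.991, 0.0]
wrist_force: [-0.9, 0.2, -1.3]
finger_gap: 0.0199
grip_force: 39.3
```

Emit:
{"op": "jog_arm", "data": {"rows": [[0,0,-0.1,0,0,0],[0,0,-0.2,0,0,0],[0,0,-0.26,0,0,0],[0,0,-0.26,0,0,0]]}}

```text
clock: 7.97
tcp_pos: [0.6005, 0.0918, 0.0538]
orientation: [0.002, -0.133, 0.991, 0.0]
wrist_force: [-3.5, 1.6, 8.6]
finger_gap: 0.0198
grip_force: 40.0
```

Emit:
{"op": "jog_arm", "data": {"rows": [[0,0,0,0,0,0],[0,0,0,0,0,0],[0,0,0,0,0,0],[0,0,0.5,0,0,0],[0,0,1.4,0,0,0],[0,0,2,0,0,-0.5],[0,0,2.2,0,0,-1.6]], "jaw": 0.25}}

```text
clock: 8.55
tcp_pos: [0.6018, 0.0912, 0.1432]
orientation: [0.003, -0.048, 0.999, -0.0]
wrist_force: [0.2, -0.1, 0.5]
finger_gap: 0.0321
grip_force: 0.0
```

```bash
python3 -c "from h import *
look()"
```

```text
8.55 [0.6018 0.0912 0.1432] [ 0.003 -0.048  0.999 -0.   ] 0.0321
m [232.3, 237.2, 28.0, 0.5101, 0.3393]
m [231.4, 256.8, 25.0, 0.4415, 0.342]
 in pan [311.1, 220.7, 27.0, 0.5606, 0.0589]
 in pan [342.0, 212.6, 29.0, 0.5862, -0.0518]
 in pan [313.8, 235.6, 4.0, 0.5073, 0.0508]
 in pan [315.1, 244.3, 18.0, 0.4768, 0.0468]
ear [315.2, 203.9, 74.0, 0.6217, 0.0429]
ear [345.5, 211.9, 69.0, 0.5894, -0.0649]
lid [408.9, 208.5, 38.0, 0.596, -0.2932]
```

Emit:
{"op": "jog_arm", "data": {"rows": [[-0.2,0.6,0,0,0,-0.8],[-0.5,1.5,0,0,0,-1.8],[-0.85,2.4,0,0,0,-2.8],[-1.2,3.3,0,0,0,-3.6],[-1.5,4.2,0,0,0,-4.4],[-1.85,5.1,0,0,0,-4.4],[-2.1,5.9,0,0,0,-4.4],[-2.22,6.21,-0.4,0,0,-4.4],[-2.22,6.21,-1.2,0,0,-4.4],[-2.22,6.21,-1.9,0,0,-4.4],[-2.22,6.21,-2.25,0,0,-4.4],[-2.22,6.21,-2.29,0,0,-4.4]], "jaw": -0.2}}

```text
clock: 9.6
tcp_pos: [0.5072, 0.3383, 0.0423]
orientation: [-0.003, 0.179, 0.984, -0.002]
wrist_force: [-0.6, -1.4, 0.7]
finger_gap: 0.0511
grip_force: 0.0
```

Emit:
{"op": "jog_arm", "data": {"rows": [[0,0,0,0,0,0],[0,0,0,0,0,0],[0,0,0,0,0,0],[0,0,0,0,0,0],[0,0,0,0,0,0],[0,0,0.5,0,0,0],[0,0,1.3,0,0,0],[0,0,2.2,0,0,0],[0,0,2.7,0,0,0],[0,0,2.8,0,0,0]], "jaw": 1}}

```text
clock: 10.43
tcp_pos: [0.5131, 0.3408, 0.1648]
orientation: [0.004, 0.18, 0.984, 0.003]
wrist_force: [0.7, 0.6, 0.3]
finger_gap: 0.0196
grip_force: 39.2
```

Emit:
{"op": "jog_arm", "data": {"rows": [[0.05,-0.5,0,0,0,0],[0.15,-1.3,0,0,0,0],[0.25,-2.25,0,0,0,0],[0.36,-3.2,0,0,0,0],[0.47,-4.15,0,0,0,0],[0.57,-5.1,0,0,0,0],[0.65,-5.8,0,0,0,0],[0.69,-6.14,0,0,0,0],[0.69,-6.14,-0.4,0,0,0],[0.69,-6.14,-1.1,0,0,0],[0.69,-6.14,-1.9,0,0,0],[0.69,-6.14,-2.4,0,0,0]]}}

```text
clock: 11.43
tcp_pos: [0.5365, 0.0935, 0.0601]
orientation: [-0.001, 0.181, 0.984, -0.0]
wrist_force: [-0.6, 0.7, -1.3]
finger_gap: 0.02
grip_force: 39.1
```

Emit:
{"op": "jog_arm", "data": {"rows": [[0,0,-0.15,0,0,0],[0,0,-0.25,0,0,0],[0,0,-0.3,0,0,0],[0,0,-0.3,0,0,0]]}}

```text
clock: 11.77
tcp_pos: [0.5387, 0.094, 0.0524]
orientation: [0.001, 0.18, 0.984, 0.0]
wrist_force: [-0.1, -1.4, -0.3]
finger_gap: 0.0194
grip_force: 39.2
```

Emit:
{"op": "jog_arm", "data": {"rows": [[0,0,0,0,0,0],[0,0,0,0,0,0],[0,0,0,0,0,0],[0,0,0.5,0,0,0],[0,0,1.4,0,0,0],[0,0,2,0,0,0],[0,0,2.2,0,0,0]], "jaw": 0.25}}

```text
clock: 12.35
tcp_pos: [0.5406, 0.0941, 0.1434]
orientation: [0.003, 0.18, 0.984, 0.001]
wrist_force: [0.5, 0.0, 0.6]
finger_gap: 0.0318
grip_force: 0.0
```

```bash
python3 -c "from h import *
look('pics/crop4.png')"
```

```text
12.35 [0.5406 0.0941 0.1434] [0.003 0.18  0.984 0.001] 0.0318
m [231.4, 256.8, 25.0, 0.4416, 0.342]
m [257.2, 262.0, 25.0, 0.4211, 0.2515]
 in pan [318.0, 205.3, 24.0, 0.6149, 0.033]
 in pan [342.1, 212.6, 29.0, 0.5862, -0.0519]
 in pan [337.3, 214.2, 5.0, 0.5811, -0.0347]
ear [345.6, 211.9, 68.0, 0.5894, -0.0651]
ear [313.0, 227.6, 60.0, 0.5365, 0.0529]
lid [408.9, 208.5, 38.0, 0.596, -0.2931]
```

View pics/crop4.png

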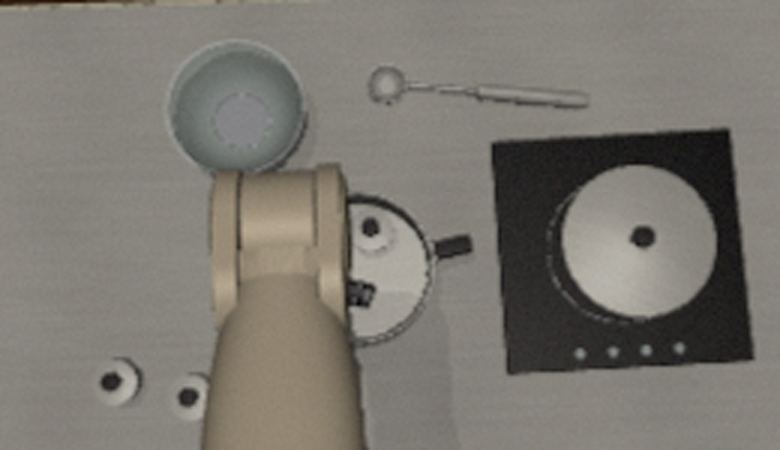

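Two moulds remain, at (111,381) and (188,397) in the crop, both unmoved. I'll take the far-left one next.

Emit:
{"op": "jog_arm", "data": {"rows": [[-0.2,0.6,0,0,0,0],[-0.55,1.5,0,0,0,0],[-0.9,2.4,0,0,0,0],[-1.25,3.3,0,0,0,0],[-1.6,4.2,0,0,0,0],[-1.95,5.1,0,0,0,0],[-2.28,5.9,0,0,0,0],[-2.41,6.21,-0.4,0,0,0],[-2.41,6.21,-1.2,0,0,0],[-2.41,6.21,-1.9,0,0,0],[-2.41,6.21,-2.25,0,0,0],[-2.41,6.21,-2.3,0,0,0]], "jaw": -0.2}}

```text
clock: 13.4
tcp_pos: [0.4383, 0.3409, 0.0424]
orientation: [-0.003, 0.18, 0.984, -0.003]
wrist_force: [-0.8, -0.8, -0.8]
finger_gap: 0.0509
grip_force: 0.0
```

Emit:
{"op": "jog_arm", "data": {"rows": [[0,0,0,0,0,0],[0,0,0,0,0,0],[0,0,0,0,0,0],[0,0,0,0,0,0],[0,0,0,0,0,0],[0,0,0.5,0,0,0],[0,0,1.3,0,0,0],[0,0,2.2,0,0,0],[0,0,2.7,0,0,0],[0,0,2.8,0,0,0]], "jaw": 1}}

```text
clock: 14.23
tcp_pos: [0.4443, 0.3438, 0.1644]
orientation: [0.003, 0.18, 0.984, 0.003]
wrist_force: [0.1, 0.1, -1.0]
finger_gap: 0.0201
grip_force: 39.2
```

Emit:
{"op": "jog_arm", "data": {"rows": [[0.12,-0.5,0,0,0,0],[0.32,-1.3,0,0,0,0],[0.55,-2.25,0,0,0,0],[0.78,-3.2,0,0,0,0],[1.02,-4.15,0,0,0,0],[1.25,-5.1,0,0,0,0],[1.48,-6.05,0,0,0,0],[1.7,-6.95,0,0,0,0],[1.83,-7.5,0,0,0,0],[1.87,-7.64,0,0,0,0],[1.87,-7.64,-0.5,0,0,0],[1.87,-7.64,-1.2,0,0,0]]}}

```text
clock: 15.23
tcp_pos: [0.5187, 0.0362, 0.1125]
orientation: [0.003, 0.181, 0.983, 0.001]
wrist_force: [0.8, 0.2, -1.4]
finger_gap: 0.0198
grip_force: 39.3
```

Emit:
{"op": "jog_arm", "data": {"rows": [[0,0,-0.6,0,0,0],[0,0,-1.1,0,0,0],[0,0,-1.35,0,0,0],[0,0,-1.5,0,0,0],[0,0,-1.51,0,0,0]]}}

```text
clock: 15.65
tcp_pos: [0.517, 0.038, 0.0511]
orientation: [0.0, 0.18, 0.984, 0.001]
wrist_force: [-0.1, -0.6, -0.4]
finger_gap: 0.02
grip_force: 39.9
```

Emit:
{"op": "jog_arm", "data": {"rows": [[0,0,0,0,0,0],[0,0,0,0,0,0],[0,0,0,0,0,0],[0,0,0.5,0,0,0],[0,0,1.4,0,0,0],[0,0,2,0,0,0],[0,0,2.2,0,0,0]], "jaw": 0.25}}

```text
clock: 16.23
tcp_pos: [0.5189, 0.0366, 0.1427]
orientation: [0.003, 0.18, 0.984, 0.0]
wrist_force: [0.4, -0.9, 0.2]
finger_gap: 0.0321
grip_force: 0.0
```

```bash
python3 -c "from h import *
look()"
```

```text
16.2333 [0.5189 0.0366 0.1427] [0.003 0.18  0.984 0.   ] 0.0321
m [277.5, 227.5, 23.0, 0.5401, 0.1789]
m [257.2, 261.9, 25.0, 0.4211, 0.2515]
 in pan [303.1, 196.3, 5.0, 0.6492, 0.0854]
 in pan [314.2, 195.9, 19.0, 0.6495, 0.0455]
 in pan [290.5, 217.5, 25.0, 0.5742, 0.132]
 in pan [342.1, 212.6, 29.0, 0.5863, -0.0519]
 in pan [337.0, 218.5, 15.0, 0.5655, -0.0332]
 in pan [283.5, 226.4, 50.0, 0.543, 0.1572]
 in pan [336.5, 233.9, 16.0, 0.5113, -0.0294]
ear [345.6, 211.9, 68.0, 0.5895, -0.0651]
ear [281.5, 226.8, 69.0, 0.5428, 0.1653]
lid [408.9, 208.5, 38.0, 0.596, -0.2932]
```

Emit:
{"op": "jog_arm", "data": {"rows": [[-0.25,0.6,0,0,0,0],[-0.63,1.45,0,0,0,0],[-1.0,2.3,0,0,0,0],[-1.4,3.2,0,0,0,0],[-1.78,4.05,0,0,0,0],[-2.15,4.9,0,0,0,0],[-2.34,5.3,0,0,0,0],[-2.38,5.38,-0.4,0,0,0],[-2.38,5.38,-1.2,0,0,0],[-2.38,5.38,-1.9,0,0,0],[-2.38,5.38,-2.25,0,0,0],[-2.38,5.38,-2.29,0,0,0]], "jaw": -0.2}}

```text
clock: 17.28
tcp_pos: [0.4177, 0.2508, 0.0428]
orientation: [-0.003, 0.18, 0.984, -0.002]
wrist_force: [-0.3, -0.2, -0.0]
finger_gap: 0.051
grip_force: 0.0
```

Emit:
{"op": "jog_arm", "data": {"rows": [[0,0,0,0,0,0],[0,0,0,0,0,0],[0,0,0,0,0,0],[0,0,0,0,0,0],[0,0,0,0,0,0],[0,0,0.5,0,0,0],[0,0,1.3,0,0,0],[0,0,2.2,0,0,0],[0,0,2.7,0,0,0],[0,0,2.8,0,0,0]], "jaw": 1}}

```text
clock: 18.12
tcp_pos: [0.424, 0.253, 0.1638]
orientation: [0.004, 0.18, 0.984, 0.002]
wrist_force: [0.5, 0.4, -0.7]
finger_gap: 0.0201
grip_force: 39.3
```

Emit:
{"op": "jog_arm", "data": {"rows": [[0.25,-0.45,0,0,0,-0.5],[0.68,-1.2,0,0,0,-1.3],[1.15,-2.03,0,0,0,-2.2],[1.6,-2.86,0,0,0,-3.1],[2.08,-3.7,0,0,0,-4],[2.55,-4.52,0,0,0,-4.9],[3.0,-5.35,0,0,0,-5.6],[3.4,-6.03,0,0,0,-6],[3.55,-6.28,0,0,0,-6],[3.57,-6.33,0,0,0,-6],[3.57,-6.33,-0.5,0,0,-6],[3.57,-6.33,-1.2,0,0,-6]]}}

```text
clock: 19.12
tcp_pos: [0.5656, -0.0008, 0.1126]
orientation: [0.002, 0.475, 0.88, 0.001]
wrist_force: [0.4, -0.7, -0.1]
finger_gap: 0.02
grip_force: 39.3
```

Emit:
{"op": "jog_arm", "data": {"rows": [[0,0,-0.6,0,0,0],[0,0,-1.1,0,0,0],[0,0,-1.35,0,0,0],[0,0,-1.5,0,0,0],[0,0,-1.5,0,0,0]]}}

```text
clock: 19.53
tcp_pos: [0.564, 0.0003, 0.0513]
orientation: [0.0, 0.475, 0.88, 0.001]
wrist_force: [0.3, -0.3, 0.2]
finger_gap: 0.02
grip_force: 39.9
```

Emit:
{"op": "jog_arm", "data": {"rows": [[0,0,0,0,0,0],[0,0,0,0,0,0],[0,0,0,0,0,0],[0,0,0.5,0,0,0],[0,0,1.4,0,0,0],[0,0,2,0,0,0],[0,-0.5,2.2,0,0,0],[0,-1.3,2.2,0,0,0],[0,-2.2,2.2,0,0,0],[0,-3.1,2.2,0,0,0],[0,-3.8,2.2,0,0,0],[0,-4,2.2,0,0,0]], "jaw": 0.25}}

```text
clock: 20.53
tcp_pos: [0.5644, -0.1654, 0.1394]
orientation: [0.001, 0.477, 0.879, -0.0]
wrist_force: [-0.3, -0.3, -0.0]
finger_gap: 0.0318
grip_force: 0.0
```

```bash
python3 -c "from h import *
look('pics/crop5.png')"
```

```text
20.5333 [ 0.5644 -0.1654  0.1394] [ 0.001  0.477  0.879 -0.   ] 0.0318
m [277.5, 227.4, 23.0, 0.5403, 0.1789]
 in pan [318.0, 205.4, 24.0, 0.6148, 0.033]
 in pan [299.3, 209.7, 23.0, 0.6009, 0.1]
 in pan [342.0, 212.6, 29.0, 0.5864, -0.0519]
 in pan [337.3, 214.1, 5.0, 0.5812, -0.0348]
 in pan [327.7, 219.9, 24.0, 0.5616, -0.0001]
 in pan [283.5, 226.4, 51.0, 0.5429, 0.1572]
 in pan [301.0, 227.6, 23.0, 0.5371, 0.0952]
 in pan [317.8, 233.7, 22.0, 0.5138, 0.0365]
ear [347.0, 212.5, 88.0, 0.5871, -0.07]
ear [281.5, 226.7, 69.0, 0.5429, 0.1653]
lid [381.5, 190.7, 58.0, 0.6637, -0.1984]
```

View pics/crop5.png

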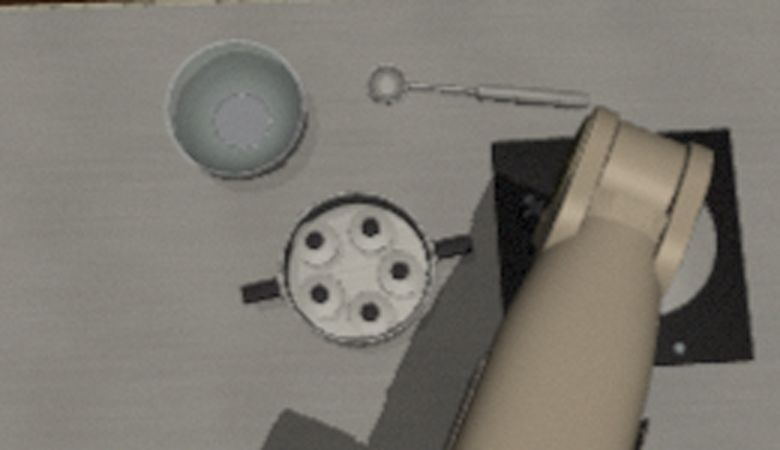

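All five moulds are in the pan. The one at (315,240) sits about 9 mm outside its target, so I'll zoom in to check it is upright.

```bash
python3 - <<'E'
from h import *
c=env.read_camera("top")
im=c["pixels"][188:252,275:355,::-1];cv2.imwrite("pics/z1.png",cv2.resize(im,None,fx=9,fy=9,interpolation=cv2.INTER_CUBIC))
c=env.read_camera("side");print(proj(c,[.5665,.05,.07]))
u,v=map(int,proj(c,[.5665,.05,.07]))
im=c["pixels"][v-32:v+32,u-40:u+40,::-1];cv2.imwrite("pics/z2.png",cv2.resize(im,None,fx=9,fy=9,interpolation=cv2.INTER_CUBIC))
E
```

```text
(np.float64(323.2152604737232), np.float64(197.87560619775522))
```

View pics/z1.png

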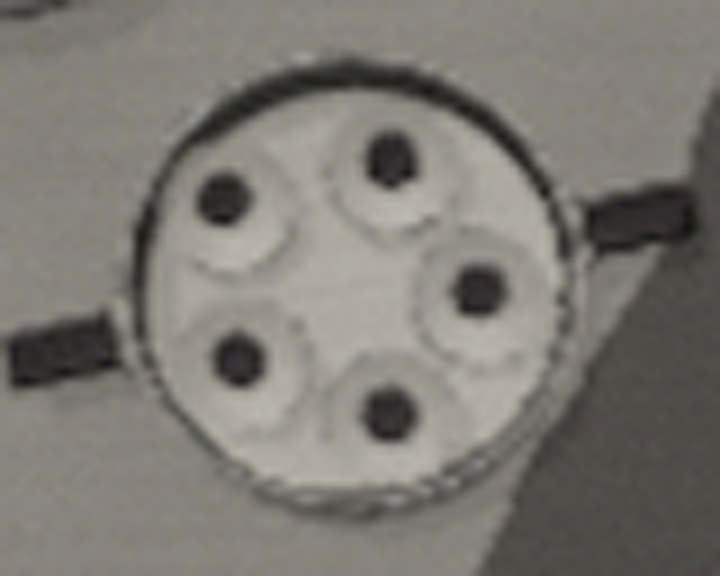

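View pics/z2.png

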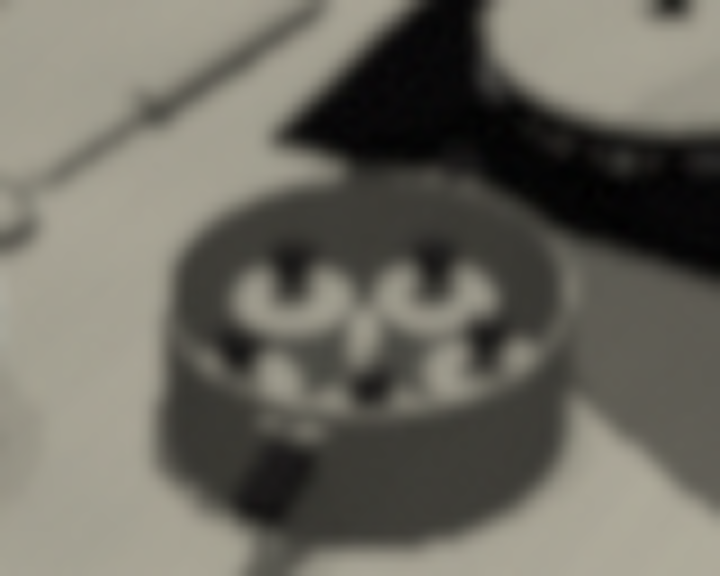

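The zoom shows all five knobs centred on their lids. The shifted mould is upright, just against the wall. In the side view the lid is still in place, so I'll go for its knob.

Emit:
{"op": "jog_arm", "data": {"rows": [[0.15,-0.6,0,0,0,0],[0.35,-1.4,0,0,0,0],[0.55,-2.3,0,0,0,0],[0.75,-3.1,0,0,0,0],[0.8,-3.28,-0.2,0,0,0],[0.8,-3.28,-0.9,0,0,0],[0.8,-3.28,-1.7,0,0,0],[0.8,-3.28,-2.3,0,0,0],[0.8,-3.28,-2.6,0,0,0],[0.8,-3.28,-2.68,0,0,0],[0.8,-3.28,-2.68,0,0,0]], "jaw": -0.2}}

```text
clock: 21.6
tcp_pos: [0.5959, -0.2907, 0.0311]
orientation: [-0.001, 0.475, 0.88, 0.0]
wrist_force: [-0.0, 0.3, 0.6]
finger_gap: 0.0513
grip_force: 0.0
```

Emit:
{"op": "jog_arm", "data": {"rows": [[0,0,0,0,0,0],[0,0,0,0,0,0],[0,0,0,0,0,0],[0,0,0,0,0,0],[0,0,0,0,0,0],[0,0,0,0,0,0]], "jaw": 1, "force": 60}}

```text
clock: 22.1
tcp_pos: [0.5976, -0.2929, 0.0342]
orientation: [0.002, 0.475, 0.88, 0.0]
wrist_force: [0.7, 1.7, 6.7]
finger_gap: 0.0234
grip_force: 58.8
```

Emit:
{"op": "jog_arm", "data": {"rows": [[0,0,0.3,0,0,0],[0,0,0.9,0,0,0],[0,0,1.7,0,0,0],[0,0,2.5,0,0,0],[-0.03,0.3,2.9,0,0,0],[-0.08,0.9,3,0,0,0],[-0.14,1.6,3,0,0,0],[-0.2,2.4,3,0,0,0],[-0.28,3.2,3,0,0,0],[-0.35,4,3,0,0,0],[-0.42,4.8,3,0,0,0],[-0.48,5.6,3,0,0,0]]}}

```text
clock: 23.1
tcp_pos: [0.5764, -0.0672, 0.1527]
orientation: [0.0, 0.476, 0.88, 0.0]
wrist_force: [-0.1, 0.1, -1.2]
finger_gap: 0.0233
grip_force: 59.1
```

Emit:
{"op": "jog_arm", "data": {"rows": [[-0.06,0.8,0,0,0,0],[-0.13,1.5,0,0,0,0],[-0.19,2.2,0,0,0,0],[-0.24,2.7,0,0,0,0],[-0.26,2.97,0,0,0,0],[-0.26,2.97,0,0,0,0],[-0.26,2.97,-0.3,0,0,0],[-0.26,2.97,-0.6,0,0,0],[-0.26,2.97,-0.85,0,0,0],[-0.26,2.97,-1,0,0,0],[-0.26,2.97,-1,0,0,0]]}}

```text
clock: 24.02
tcp_pos: [0.5655, 0.0495, 0.1102]
orientation: [-0.001, 0.476, 0.879, -0.001]
wrist_force: [-0.7, 0.5, -1.2]
finger_gap: 0.0235
grip_force: 59.1
```

```bash
python3 - <<'E'
from h import *
s=env.get_state();print(s["clock"],s["tcp_pos"].round(4),s["finger_gap"],s["wrist_force"])
for n in("side",):
    c=env.read_camera(n);u,v=323,190
    im=c["pixels"][v-45:v+45,u-60:u+60,::-1];cv2.imwrite(f"pics/lid_{n}.png",cv2.resize(im,None,fx=6,fy=6,interpolation=cv2.INTER_CUBIC))
E
```

```text
24.0167 [0.5655 0.0495 0.1102] 0.023497627202171325 [-0.69964078  0.48874395 -1.21240079]
```

View pics/lid_side.png

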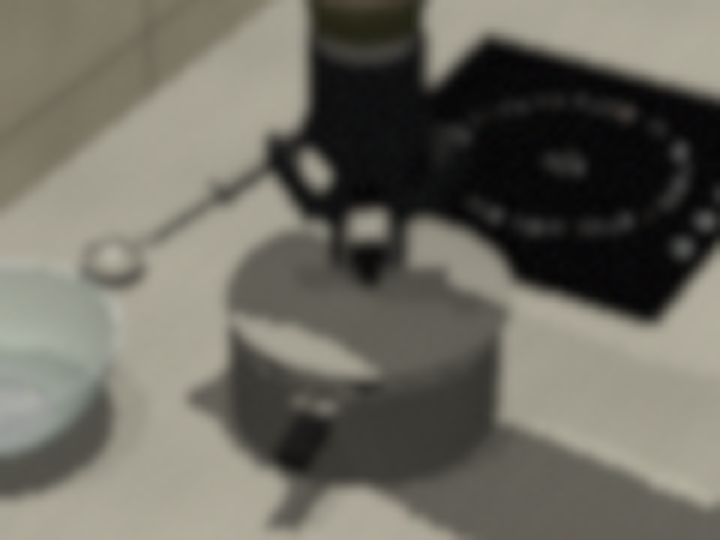

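The lid hangs level and centred just above the pan, and the ring is visible on the hob. Next I lower it.

Emit:
{"op": "jog_arm", "data": {"rows": [[0.02,0,-0.1,0,0,0],[0.02,0,-0.2,0,0,0],[0.02,0,-0.28,0,0,0],[0.02,0,-0.34,0,0,0],[0.02,0,-0.38,0,0,0],[0.02,0,-0.42,0,0,0],[0.02,0,-0.42,0,0,0]]}}

```text
clock: 24.65
tcp_pos: [0.5675, 0.0503, 0.0986]
orientation: [0.001, 0.475, 0.88, 0.0]
wrist_force: [-8.2, -0.3, 22.2]
finger_gap: 0.0234
grip_force: 61.1
```

The contact height is exactly the seated height. I'll ease off, release and rise clear.

Emit:
{"op": "jog_arm", "data": {"rows": [[0,0,0.08,0,0,0],[0,0,0.08,0,0,0]]}}

```text
clock: 24.82
tcp_pos: [0.5679, 0.0505, 0.0993]
orientation: [0.001, 0.475, 0.88, 0.0]
wrist_force: [0.3, -0.2, -2.0]
finger_gap: 0.0236
grip_force: 59.2
```

Emit:
{"op": "jog_arm", "data": {"rows": [[0,0,0,0,0,0],[0,0,0,0,0,0],[0,0,0,0,0,0],[0,0,0,0,0,0],[0,0,0.4,0,0,0],[0,0,1.2,0,0,0],[0,0,2,0,0,0],[-0.5,-0.8,2.2,0,0,0],[-1,-1.6,2.2,0,0,0],[-1.5,-2.4,2.2,0,0,0],[-1.5,-3.2,2.2,0,0,0],[-1.5,-4,2.2,0,0,0]], "jaw": -0.2}}

```text
clock: 25.82
tcp_pos: [0.5061, -0.1106, 0.1864]
orientation: [0.0, 0.475, 0.88, 0.0]
wrist_force: [0.8, -0.5, -0.5]
finger_gap: 0.051
grip_force: 0.0
```

```bash
python3 - <<'E'
from h import *
s=env.get_state();print(s["clock"],s["tcp_pos"].round(4),s["finger_gap"],s["wrist_force"])
cs=env.read_camera("side");c=env.read_camera("top")
a=cs["pixels"][145:235,263:383,::-1];b=c["pixels"][170:260,285:405,::-1];
cv2.imwrite("pics/lid2.png",cv2.resize(np.hstack([a,b]),None,fx=3.3,fy=3.3,interpolation=cv2.INTER_CUBIC))
for k in knobs(c,290,340,190,250,.114,80):print("knob",[float(x) for x in k])
for k in knobs(c,268,360,200,240,.058,70,200):print("ear",[float(x) for x in k])
E
```

```text
25.8167 [ 0.5061 -0.1106  0.1864] 0.05104167910552926 [ 0.75935967 -0.52083187 -0.46101217]
knob [313.7, 217.3, 34.0, 0.5668, 0.0484]
ear [313.7, 217.3, 32.0, 0.5734, 0.0496]
ear [281.5, 226.7, 69.0, 0.5429, 0.1653]
```

View pics/lid2.png

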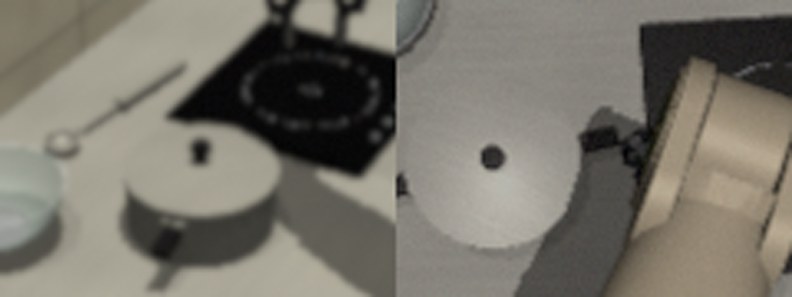

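The lid sits level and evenly all round, and its knob reads (0.567,0.048), in line with the pan's axis. Next I measure the ring.

```bash
cat >> h.py <<'E'
def ring(c,x0=(.5864,-.2752),lo=.078,hi=.102):
    from scipy.optimize import least_squares
    g=cv2.cvtColor(c["pixels"],cv2.COLOR_RGB2GRAY).astype(float)
    gb=g-cv2.medianBlur(c["pixels"],9)[:,:,1]
    P=[]
    for v,u in zip(*np.where((gb>15)&(g>45))):
        p=ray(c,u,v,.007)[:2];r=np.hypot(*(p-x0))
        if lo<r<hi:P.append(p)
    P=np.array(P)
    f=least_squares(lambda q:np.hypot(*(P-q[:2]).T)-.09,x0,loss="soft_l1",f_scale=.003)
    return f.x.round(4),len(P),np.abs(f.fun).mean().round(4),np.median(np.hypot(*(P-f.x).T)).round(4)
E
python3 - <<'E'
from h import *
for n in("side","top"):
    try:
        c=env.read_camera(n);a=ring(c);print(n,a,ring(c,a[0],.082,.098))
    except Exception as e:print(n,e)
E
```

```text
side (array([ 0.5872, -0.276 ]), 33, np.float64(0.0022), np.float64(0.0896)) (array([ 0.5872, -0.276 ]), 33, np.float64(0.0022), np.float64(0.0896))
top (array([ 0.5869, -0.2743]), 135, np.float64(0.0019), np.float64(0.0905)) (array([ 0.587 , -0.2743]), 133, np.float64(0.0018), np.float64(0.0904))
```

Emit:
{"op": "jog_arm", "data": {"rows": [[0.3,0.1,0,0,0,-0.6],[0.8,0.3,0,0,0,-1.4],[1.3,0.6,0,0,0,-2.2],[1.7,0.9,0,0,0,-3],[2.05,1.12,0,0,0,-3.62],[2.05,1.12,0,0,0,-3.62]]}}

```text
clock: 26.52
tcp_pos: [0.5914, -0.0616, 0.1855]
orientation: [-0.0, 0.632, 0.775, 0.001]
wrist_force: [0.4, 0.1, -0.1]
finger_gap: 0.0513
grip_force: 0.0
```

Emit:
{"op": "jog_arm", "data": {"rows": [[0,-0.05,-0.6,0,0,0],[0,-0.05,-1.4,0,0,0],[0,-0.05,-2.2,0,0,0],[0,-0.05,-3,0,0,0],[0,-0.05,-3.5,0,0,0],[0,-0.05,-3.68,0,0,0],[0,-0.05,-3.68,0,0,0]]}}

```text
clock: 27.1
tcp_pos: [0.587, -0.0656, 0.0368]
orientation: [-0.002, 0.632, 0.775, -0.001]
wrist_force: [0.0, 0.2, 0.7]
finger_gap: 0.0511
grip_force: 0.0
```

Emit:
{"op": "jog_arm", "data": {"rows": [[0,0,0,0,0,0],[0,0,0,0,0,0],[0,0,0,0,0,0],[0,0,0,0,0,0],[0,0,0,0,0,0],[0,0,0,0,0,0]], "jaw": 1, "force": 80}}

```text
clock: 27.6
tcp_pos: [0.591, -0.067, 0.0413]
orientation: [0.002, 0.633, 0.774, 0.001]
wrist_force: [-0.4, 1.5, 7.8]
finger_gap: 0.0206
grip_force: 79.5
```

I have the leading handle. First I tilt the pan about 4° on its trailing edge, which raises the leading edge by about 12 mm.

Emit:
{"op": "jog_arm", "data": {"rows": [[0,0,0.07,0,0,0],[0,0.02,0.13,-0.1,-0.02,0],[0,0.04,0.2,-0.23,-0.04,0],[-0.01,0.06,0.28,-0.37,-0.07,0],[-0.02,0.09,0.37,-0.52,-0.1,0],[-0.02,0.1,0.43,-0.65,-0.13,0],[-0.02,0.1,0.43,-0.65,-0.13,0],[-0.02,0.1,0.43,-0.65,-0.13,0]]}}

```text
clock: 28.27
tcp_pos: [0.5886, -0.0625, 0.0564]
orientation: [0.027, 0.632, 0.774, -0.022]
wrist_force: [2.3, -2.6, -3.0]
finger_gap: 0.0201
grip_force: 78.6
```

```bash
python3 - <<'E'
from h import *
s=env.get_state();print(s["clock"],s["tcp_pos"].round(4),s["finger_gap"],s["wrist_force"],s["ft_torque"])
cs=env.read_camera("side")
cv2.imwrite("pics/tilt.png",cv2.resize(cs["pixels"][145:235,263:383,::-1],None,fx=5,fy=5,interpolation=cv2.INTER_CUBIC))
E
```

```text
28.2667 [ 0.5886 -0.0625  0.0564] 0.020146198327798955 [ 2.3151173  -2.61566676 -3.00972562] [-0.49572156 -0.52707478 -0.30615573]
```

View pics/tilt.png

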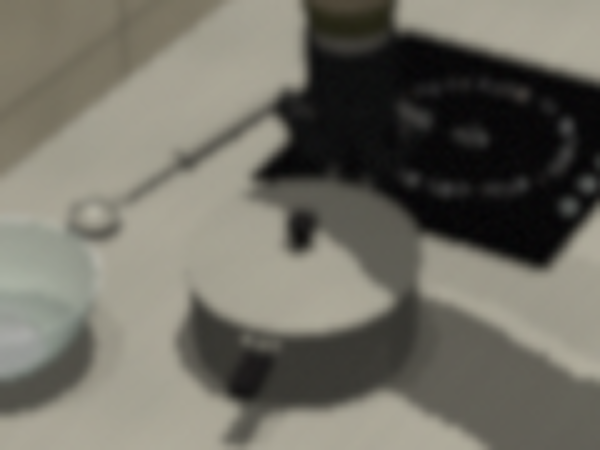

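The pan is tilted slightly, with its trailing side on the table and the lid still seated. I start the pull now.

Emit:
{"op": "jog_arm", "data": {"rows": [[0.01,-0.1,0,0,0,0],[0.02,-0.25,0,0,0,0],[0.03,-0.45,0,0,0,0],[0.04,-0.65,0,0,0,0],[0.05,-0.85,0,0,0,0],[0.07,-1.05,0,0,0,0],[0.08,-1.25,0,0,0,0],[0.09,-1.45,0,0,0,0],[0.1,-1.65,0,0,0,0],[0.12,-1.82,0,0,0,0],[0.12,-1.95,0,0,0,0],[0.13,-2,0,0,0,0]]}}

```text
clock: 29.32
tcp_pos: [0.5937, -0.1439, 0.0561]
orientation: [0.027, 0.633, 0.774, -0.022]
wrist_force: [-0.4, 2.7, -4.4]
finger_gap: 0.0204
grip_force: 78.4
```

Emit:
{"op": "jog_arm", "data": {"rows": [[0.01,-0.08,0,0,0,0],[0.01,-0.2,0,0,0,0],[0.02,-0.35,0,0,0,0],[0.03,-0.5,0,0,0,0],[0.04,-0.68,0,0,0,0],[0.05,-0.86,0,0,0,0],[0.07,-1.04,0,0,0,0],[0.08,-1.22,0,0,0,0],[0.09,-1.4,0,0,0,0],[0.1,-1.55,0,0,0,0],[0.11,-1.68,0,0,0,0],[0.11,-1.75,0,0,0,0]]}}

```text
clock: 30.32
tcp_pos: [0.5981, -0.2137, 0.0561]
orientation: [0.027, 0.633, 0.774, -0.022]
wrist_force: [1.2, 3.3, -4.1]
finger_gap: 0.0204
grip_force: 78.5
```

```bash
python3 - <<'E'
from h import *
s=env.get_state();print(s["clock"],s["tcp_pos"].round(4),s["finger_gap"],s["wrist_force"],s["ft_torque"])
cs=env.read_camera("side");c=env.read_camera("top")
cv2.imwrite("pics/edge.png",cv2.resize(np.hstack([cs["pixels"][135:225,270:390,::-1],c["pixels"][170:260,285:405,::-1]]),None,fx=3.3,fy=3.3,interpolation=cv2.INTER_CUBIC))
E
```

```text
30.3167 [ 0.5981 -0.2137  0.0561] 0.020385114403722662 [ 1.22368128  3.30395508 -4.06736951] [ 0.53598718  0.04971705 -0.10012319]
```

View pics/edge.png

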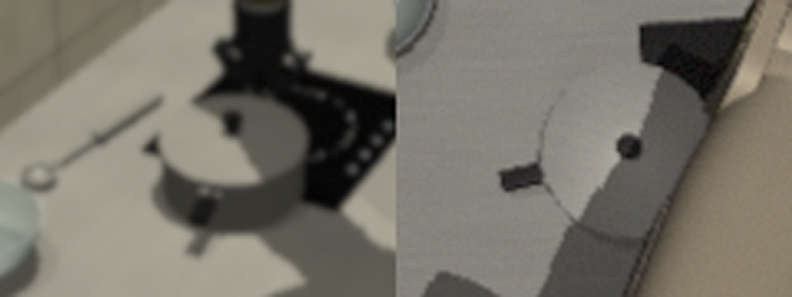

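The leading edge is over the glass with no ramming. Now I raise the handle a little more while the underside rides over the corner.

Emit:
{"op": "jog_arm", "data": {"rows": [[0,-0.04,0.01,-0.02,0,0],[0.01,-0.12,0.025,-0.05,-0.01,0],[0.02,-0.22,0.04,-0.08,-0.015,0],[0.02,-0.32,0.06,-0.11,-0.02,0],[0.03,-0.43,0.08,-0.14,-0.03,0],[0.03,-0.54,0.1,-0.18,-0.035,0],[0.04,-0.65,0.12,-0.22,-0.04,0],[0.05,-0.76,0.14,-0.25,-0.05,0],[0.06,-0.86,0.155,-0.28,-0.055,0],[0.06,-0.91,0.155,-0.28,-0.055,0],[0.06,-0.91,0.155,-0.28,-0.055,0]]}}

```text
clock: 31.33
tcp_pos: [0.6006, -0.2499, 0.0625]
orientation: [0.039, 0.632, 0.773, -0.032]
wrist_force: [0.4, 2.2, -3.0]
finger_gap: 0.0203
grip_force: 78.7
```

Emit:
{"op": "jog_arm", "data": {"rows": [[0,-0.06,0,0,0,0],[0.01,-0.15,0,0,0,0],[0.01,-0.25,-0.02,0.06,0.01,0],[0.02,-0.33,-0.05,0.15,0.03,0],[0.03,-0.4,-0.09,0.27,0.05,0],[0.03,-0.45,-0.13,0.38,0.08,0],[0.04,-0.5,-0.17,0.5,0.1,0],[0.04,-0.54,-0.22,0.62,0.12,0],[0.05,-0.58,-0.27,0.75,0.15,0],[0.06,-0.62,-0.31,0.87,0.175,0],[0.06,-0.64,-0.33,0.93,0.185,0],[0.06,-0.64,-0.33,0.93,0.185,0]]}}

```text
clock: 32.33
tcp_pos: [0.6031, -0.2754, 0.049]
orientation: [-0.0, 0.633, 0.774, 0.0]
wrist_force: [-0.2, 2.4, -2.6]
finger_gap: 0.0203
grip_force: 78.6
```

```bash
python3 - <<'E'
from h import *
s=env.get_state();print(s["clock"],s["tcp_pos"].round(4),s["orientation"].round(4),s["finger_gap"],s["wrist_force"],s["ft_torque"])
cs=env.read_camera("side")
cv2.imwrite("pics/edge2.png",cv2.resize(cs["pixels"][130:230,260:400,::-1],None,fx=5,fy=5,interpolation=cv2.INTER_CUBIC))
c=env.read_camera("top")
for k in knobs(c,300,420,190,250,.121,80,90):print("knob",[float(x) for x in k])
E
```

```text
32.3333 [ 0.6031 -0.2754  0.049 ] [-0.000e+00  6.329e-01  7.742e-01  2.000e-04] 0.020329429958789176 [-0.18876835  2.37390703 -2.58638609] [ 0.48270404 -0.10670156  0.01894782]
knob [375.1, 212.3, 56.0, 0.577, -0.1617]
knob [345.5, 210.9, 5.0, 0.5848, -0.0611]
knob [317.1, 246.7, 82.0, 0.4661, 0.0394]
```

View pics/edge2.png

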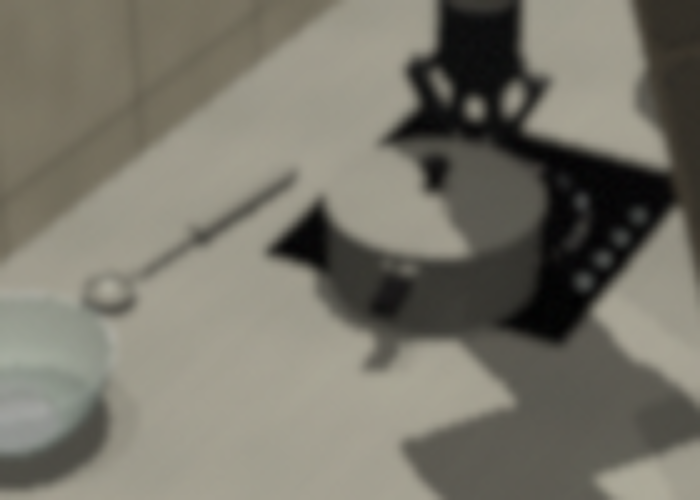

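The pan sits level on the glass across the edge, with its knob at (0.577,-0.162). I'll slide on towards the ring.

Emit:
{"op": "jog_arm", "data": {"rows": [[0.01,-0.1,0,0,0,0],[0.02,-0.25,0,0,0,0],[0.04,-0.45,0,0,0,0],[0.05,-0.65,0,0,0,0],[0.07,-0.87,0,0,0,0],[0.09,-1.1,-0.01,0,0,0],[0.11,-1.35,-0.01,0,0,0],[0.13,-1.6,-0.02,0,0,0],[0.15,-1.83,-0.02,0,0,0],[0.17,-2.05,-0.02,0,0,0],[0.18,-2.2,-0.02,0,0,0],[0.18,-2.25,-0.02,0,0,0]]}}

```text
clock: 33.43
tcp_pos: [0.6104, -0.3662, 0.0488]
orientation: [0.001, 0.633, 0.774, 0.0]
wrist_force: [-0.3, 7.1, 2.3]
finger_gap: 0.0204
grip_force: 79.4
```

```bash
python3 - <<'E'
from h import *
s=env.get_state();print(s["clock"],s["tcp_pos"].round(4),s["orientation"].round(4),s["finger_gap"],s["wrist_force"],s["ft_torque"])
c=env.read_camera("top")
for k in knobs(c,350,440,185,235,.12,80,90):print("knob",[float(x) for x in k])
cs=env.read_camera("side")
for k in knobs(cs,280,420,110,230,.12,60,90):print("side knob",[float(x) for x in k])
E
```

```text
33.4333 [ 0.6104 -0.3662  0.0488] [5.000e-04 6.331e-01 7.740e-01 3.000e-04] 0.02042777202757318 [-0.30313091  7.12341535  2.26466606] [ 1.3289328  -0.08453103 -0.06974364]
knob [407.7, 201.0, 5.0, 0.6128, -0.2752]
knob [401.3, 209.1, 65.0, 0.5856, -0.2516]
side knob [369.5, 110.7, 5.0, 0.7228, -0.6654]
side knob [415.8, 118.4, 70.0, 0.4857, -0.7018]
side knob [418.3, 135.0, 9.0, 0.4098, -0.5431]
side knob [355.3, 153.9, 30.0, 0.5799, -0.2413]
```

Emit:
{"op": "jog_arm", "data": {"rows": [[0,-0.08,0,0,0,0],[0.01,-0.2,0,0,0,0],[0.01,-0.33,0,0,0,0],[0.02,-0.46,0,0,0,0],[0.02,-0.56,0,0,0,0],[0.02,-0.61,0,0,0,0],[0.02,-0.61,0,0,0,0]]}}

```text
clock: 34.12
tcp_pos: [0.6111, -0.3889, 0.0488]
orientation: [0.0, 0.633, 0.775, 0.0]
wrist_force: [-0.5, 5.1, 0.8]
finger_gap: 0.0203
grip_force: 79.3
```

```bash
python3 - <<'E'
from h import *
s=env.get_state();print(s["clock"],s["tcp_pos"].round(4),s["finger_gap"],s["wrist_force"],s["ft_torque"])
c=env.read_camera("top");cs=env.read_camera("side")
for k in knobs(c,380,440,185,235,.12,80,90):print("knob",[float(x) for x in k])
cv2.imwrite("pics/fin1.png",cv2.resize(np.hstack([cs["pixels"][115:215,290:420,::-1],c["pixels"][160:260,340:470,::-1]]),None,fx=3,fy=3,interpolation=cv2.INTER_CUBIC))
E
```

```text
34.1167 [ 0.6111 -0.3889  0.0488] 0.020270249798542084 [-0.52302983  5.11534278  0.84785924] [ 0.89692544 -0.14871628 -0.02980194]
knob [407.8, 208.5, 66.0, 0.5869, -0.2741]
knob [416.2, 206.3, 4.0, 0.5936, -0.303]
```

View pics/fin1.png

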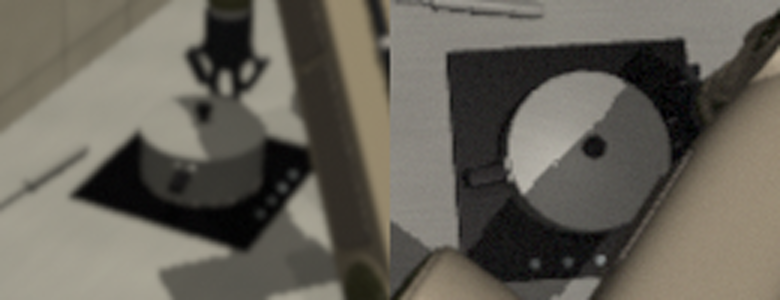

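The pan is on the ring, with its knob near (0.587,-0.274). I'll release, rise and check with a clear view.

Emit:
{"op": "jog_arm", "data": {"rows": [[0,0,0,0,0,0],[0,0,0,0,0,0],[0,0,0,0,0,0],[0,0,0,0,0,0],[0,0,0.4,0,0,0],[0,0,1.2,0,0,0],[0,0,2,0,0,0],[0,0,2.8,0,0,0],[0,0,3.6,0,0,0],[-0.5,0.7,4,0,0,0],[-1,1.5,4,0,0,0],[-1.5,2.3,4,0,0,0]], "jaw": -0.2}}

```text
clock: 35.22
tcp_pos: [0.5513, -0.298, 0.2098]
orientation: [0.002, 0.633, 0.774, -0.0]
wrist_force: [-0.2, 0.0, 0.4]
finger_gap: 0.0512
grip_force: 0.0
```

Emit:
{"op": "jog_arm", "data": {"rows": [[-0.3,0.9,0,0,0,0],[-0.6,1.8,0,0,0,0],[-0.9,2.7,0,0,0,0],[-1.2,3.6,0,0,0,0],[-1.5,4.5,0,0,0,0],[-1.8,5.4,0,0,0,0],[-1.8,6.3,0,0,0,0],[-1.8,7.2,0,0,0,0],[-1.8,8.1,0,0,0,0],[-1.8,9,0,0,0,0],[-1.8,10,0,0,0,0],[-1.8,10.5,0,0,0,0]]}}

```text
clock: 36.22
tcp_pos: [0.4787, 0.126, 0.2088]
orientation: [0.0, 0.632, 0.775, 0.001]
wrist_force: [-0.3, 0.7, -0.6]
finger_gap: 0.0512
grip_force: 0.0
```

```bash
python3 - <<'E'
from h import *
c=env.read_camera("top");cs=env.read_camera("side")
cv2.imwrite("pics/fin2.png",cv2.resize(np.hstack([cs["pixels"][115:215,290:420,::-1],c["pixels"][160:260,340:470,::-1]]),None,fx=3,fy=3,interpolation=cv2.INTER_CUBIC))
for k in knobs(c,395,425,195,222,.12,80,90):print("knob",[float(x) for x in k])
print(ring(c),ring(cs))
# lid flange outline: bright blob on black hob
g=cv2.cvtColor(c["pixels"],cv2.COLOR_RGB2GRAY);m=np.zeros_like(g);m[178:250,366:438]=(g[178:250,366:438]>90)
n,l,st,ce=cv2.connectedComponentsWithStats(m);i=1+st[1:,4].argmax()
q=cv2.findContours((l==i).astype(np.uint8),0,1)[0];q=max(q,key=len)
(e,ax,an)=cv2.fitEllipse(q);print("lid ellipse",e,ax,ray(c,*e,.0875),st[i])
for z,nm in((.008,"z"),):print(proj(c,[.587,-.2747,.0875]))
E
```

```text
knob [407.3, 208.5, 49.0, 0.5868, -0.2724]
(array([ 0.595, -0.279]), 33, np.float64(0.0035), np.float64(0.0913)) (array([ 0.5848, -0.2808]), 27, np.float64(0.0038), np.float64(0.0878))
lid ellipse (405.6210632324219, 210.05259704589844) (52.12929916381836, 53.88240051269531) [ 0.58605701 -0.27326528  0.0875    ] [ 378  184   55   53 2226]
(np.float64(406.01490622697554), np.float64(209.77366350720843))
```

View pics/fin2.png

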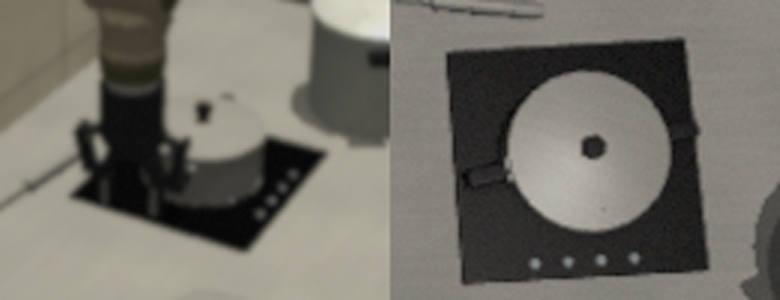

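The pan stands flat with its lid on, about 2 mm from the ring centre, and the gripper touches nothing. I'm handing in.

```bash
python3 -c "from h import *
print(env.hand_in())"
```

```text
the job is handed in; nothing more can be done
None
```

I handed the job in after about 36 s: all five moulds stand upright in the pan, the lid looks evenly seated, and the pan stands flat about 2 mm off the ring's centre; I have no verdict from the judge.

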